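Open the caught cover of a board test fixture and hold it up

TASK

Find out whether the cover of the board test fixture is caught: give its handle a gentle tug upward before you touch the red catch lever. If the cover is caught do not force it, but flip the lever over to its other side; if it comes up freely just go on. Then raise the cover by its handle to about 45 degrees and finish still gripping the handle and holding the cover there (let go and it falls shut), with the other things on the bench left where they are.

Things in the scene. Friction and masses are not known exactly. Their poses are not given: they have to be found in the camera images.
- fixture: The board test fixture: a fixed black box, 260 mm deep (its x), 280 mm wide (its y), walls 100 mm high, closed by the black cover. Origin at the centre of its underside on the table; -x is its front (towards the robot), +x the hinge side, z up. It is placed and turned differently every time. On the front, 80 mm to +y of the middle, stands the red-knobbed catch lever.
- cover_hinge (a point): The middle of the cover's hinge axis, at (125, 0, 100) mm in the fixture's frame; the axis runs along the fixture's y. Fixed.
- cover (a joint): Opening angle of the cover (rad): 0 = shut, grows as its front edge rises, stop at 1.3. The cover is a flat plate 255 x 280 x 12 mm that hangs from the hinge, its top (with a 3 mm edge trim) at most 115 mm above the table when shut. It weighs about 0.45 to 0.8 kg (about 3 to 6 N at the handle) and always falls shut when let go. Shut, it has some play: a caught cover still rises by about 0.035 rad (7 mm at the handle) and then stops hard; a free one goes on rising.
- pull: The cover's handle: a round steel bar, 12 mm thick, 110 mm free length between its two posts, along the fixture's y. Origin at the middle of the bar: at (-75, -50, 152) mm in the fixture's frame with the cover shut, i.e. 200 mm in front of the hinge axis and 52 mm above it, turning with the cover. 34 mm of free space between bar and cover plate; can be pinched from above across x and may turn in the grip.
- lever_knob (a point): Centre of the red ball (22 mm across) at the top of the catch lever, a 10 mm steel rod in front of the fixture. The lever turns about a fixed axis along the fixture's x at (y, z) = (80, 87) mm in the fixture's frame; the ball is 62 mm from the axis and 30 mm in front of the front wall (x = -160 mm), so it sits at z = 138 mm when it leans over and 149 mm upright.
- lever (a joint): Lean of the catch lever (rad) from upright, + towards the fixture's +y. It is top-heavy: it rests against its stop at +0.6 or -0.6 (ball 35 mm to either side) and, pushed past upright, falls over to the other side by itself; a push of under 1 N moves it. One side catches the cover, the other frees it. Which side catches differs every time and cannot be seen from outside: only pulling on the cover tells. So flipping the lever of a free cover catches it.
- claw: The inner arm of the catch lever, hidden inside the box (it turns with the lever; origin on the lever's axis, inside the front wall). It bears the load when a caught cover is pulled; a pull of over about 40 N counts as forcing it.
- screwdriver: Bystander: a screwdriver lying in front of the fixture, to the right of the lever.
- heatsink: Bystander: an aluminium finned heat sink, 70 x 70 x 40 mm, to the right of the fixture.
- memory: Bystander: a memory module, 133 x 30 x 8 mm, lying to the left of the fixture.
- fan: Bystander: a black cooling fan, 80 x 80 x 27 mm, on the right of the table.
- scanner: Bystander: a hand scanner, 175 x 65 x 36 mm, lying on the left of the table.
- cup: Bystander: a blue parts cup, 72 mm across and 60 mm high, on the left of the table.
- tray: Bystander: a black divided parts tray, 130 x 180 x 35 mm, on the right of the table.

How it is judged (in metres and radians):
On the way:
1. the cover is tugged up within its play or beyond (over 0.015 rad) while the lever is still as found (knob moved less than 20 mm) (value of joint cover above 0.015 rad and distance of lever_knob from where it was at the start of the episode below 0.02 m), for 0.1 s.
At the end, for the whole second after the job is handed in: The cover is open by 0.55 to 1.05 rad (about 45 degrees), still (under 0.1 rad/s), the fingers bear on its handle with over 0.8 N, and no bystander is more than 30 mm from where it was (value of joint cover between 0.55 and 1.05 rad and velocity of joint cover between -0.1 and 0.1 rad/s and contact force between the fingers and pull above 0.8 N and not (distance of any of screwdriver, heatsink, memory, fan, scanner, cup, tray from where it was at the start of the episode above 0.03 m)); the arm keeps its last pose, push and grip.
It fails at once if the caught cover is forced (over 40 N on the catch) (contact force between claw and anything else above 40 N).
It fails at once if a bystander is moved by over 30 mm (distance of any of screwdriver, heatsink, memory, fan, scanner, cup, tray from where it was at the start of the episode above 0.03 m).
It also fails if it takes over 54 s, if anything falls off the work surface, if the arm or the gripper's body presses on something with over 40 N, if the wrist force passes 120 N, or if a joint passes its speed limit or range.

ROBOT

A 6-joint arm with a two-finger parallel gripper is mounted at the origin on the work surface. World frame = base frame: x ahead of the robot, y to its left, z up, the work surface at z = 0. Lengths are in m, angles in degrees, forces in N, time in s.
With the tool pointing down it reaches from about 0.35 to 0.875 m from the base axis. Payload 4.2 kg.
Tool frame: the origin (TCP) lies midway between the tips of the shut fingers; the grasp point (between the pads) lies r.grasp_offset behind it (r.grasp_offset is the distance from the TCP to the grasp point, in m); z points along the fingers, y is the direction in which the jaws open and shut (so a half turn about z gives the same grasp; the last joint's range is limited). The gripper opens to 87 mm and grips with 3 to 60 N. Pads are 19 mm wide; open, the fingers measure 117 mm over their backs; the gripper's body (75 mm by 190 mm) begins 51 mm behind the grasp point.
Start: joints at [85.634, 22.042, 0.453, 0, -68.411, -14.817], TCP at [0.205, 0.59, 0.196] pointing down, gripper open.
Joint ranges: [-179.83, 179.83], [-69.29, 118.12], [-61.27, 80.66], [-181.25, 117.63], [-171.15, -9.14], [-177.46, 177.46]. Speed limits (degrees/s): [159.86, 159.86, 180, 180, 180, 180].

INTERFACE

Orientations are given as a 3x3 rotation matrix whose columns are the frame's x, y, z axes.
In Python, from station import sense, optics, r gives the robot as it stands. The module is installed in compiled form; this text tells all that it offers.
- The arm moves only by the tool servo_tool, never from a script. Its argument "deltas" is a list of rows, each an object with "slide": the shift along the tool's x, y, z in units of 25 mm (1.0 is 25 mm), a list of three; "spin": the turn about the tool's z in units of 8 degrees (1.0 is 8 degrees). A call has 1 to 10 rows; each row shifts and turns the pose as measured when the row begins, along the tool's axes as they then stand; what a row does not reach is not made up. A row lasts 1/10 s, in which the tool goes at most 50 mm and 8.59 degrees, less where a joint would pass 70% of its speed; a pose out of reach is approached as far as the arm can. A call is refused whole if a number of a shift passes 1 or a number of a turn 1, either way. A call with a gripper value outside its range is refused whole. "gripper" is the closure in counts, from 0 (fully open) to 255 (shut), set as the call begins (left out, the last holds). The fingers move at their own pace and stop on an object; the grip force is fixed at half the most. Time passes only in rows, so rows that do not move let the fingers close. It gives the time, the measured TCP pose, the force and the opening at its end, in the units of the state.
- sense(): the state, without advancing time (a new reading comes with each control period).
- optics.capture(name): name is "scene" or "top" or "wrist"; returns a dict with "frame" (480x640x3 uint8, red, green, blue), "camera_matrix" (3x3 intrinsics, pixels), "k1" (the pictures are not rectified: a ray, as slopes to the right and down, at radius r is drawn at 1 + k1 r^2 times it, then the intrinsics apply), "eye" and "rotation" of the camera in the world. Camera axes: x right, y down, z forward; pixel columns grow to the right and rows downward; lengths in m; the calibration is good to about 2 mm. A picture is of the moment at which its call begins. There is no depth.
- r.finish_job(): hands the job in, once; it reports no verdict.
The state is a dict: "time_s": time; "joints": joint angles; "joint_velocities": joint speeds; "effort": joint torques, N m; "tcp_pos": TCP position; "ee_rot": TCP orientation; "wrist_force": force on the tool from outside, world axes, zero at the start; "moment": the same for the moment, N m; "gripper_width": opening from 0.0 (shut) to 1.0 (fully open).
Only numpy, scipy, OpenCV 4.12 (cv2) and the standard library are available. Lean on these libraries where they do the work, as an engineer would, in place of code of your own. Each camera call takes 0.05 s, during which the arm holds its last target.

## Working session

There is one attempt and no reset: what is moved stays moved. The work goes in short steps, Python scripts to look and compute and a tool call to move; the robot and the scene stay as the last step left them, time stands still between calls to the robot, and variables do not carry over. Pictures are saved under pics/ and viewed, and the job is handed in when it is done.

Besides the shell and the picture viewer there is one more tool, called after ">>>" as name(argument=value, ...), one argument or row to a line, values as JSON. servo_tool: Moves the arm, as the interface text tells. Its arguments: {"type":"object","properties":{"deltas":{"type":"array"},"gripper":{"type":"number"}},"required":["deltas"]}

```bash
mkdir -p pics; ls; python3 - <<'E'
from station import sense, optics, r
import cv2, numpy as np
s=sense(); print(s); print(r.grasp_offset)
for n in ["scene","top","wrist"]:
    c=optics.capture(n); cv2.imwrite(f"pics/{n}0.png",c["frame"][:,:,::-1])
    print(n,c["camera_matrix"],c["k1"],c["eye"],c["rotation"])
E
```

```text
pics
{'time_s': 0.0, 'joints': array([ 8.56376065e+01,  2.20910416e+01,  3.79289300e-01, -2.74084636e-02,
       -6.84101328e+01, -1.48187225e+01]), 'joint_velocities': array([0.02403681, 0.07055897, 0.00886172, 0.09637885, 0.0195806 ,
       0.06772382]), 'effort': array([ 6.05781370e-04, -3.90665138e+01,  1.87402081e+01,  4.21963155e+00,
        1.09805490e-02, -1.95254538e-04]), 'tcp_pos': array([0.20510099, 0.58969449, 0.19505745]), 'ee_rot': array([[ 9.44426742e-01, -3.28721406e-01, -6.05326635e-04],
       [-3.28721943e-01, -9.44424442e-01, -2.08725988e-03],
       [ 1.14441734e-04,  2.17024820e-03, -9.99997638e-01]]), 'wrist_force': array([0.91299254, 0.22212088, 0.3988963 ]), 'moment': array([-0.02409764, -0.02766687, -0.01076032]), 'gripper_width': 1.001770462829863}
0.0187
scene [[594.58695588   0.         324.62740995]
 [  0.         594.58695588 230.98864015]
 [  0.           0.           1.        ]] -0.0039215968335017 [ 1.13898605 -0.69622745  1.42105383] [[ 0.80262178  0.49578808 -0.3316511 ]
 [ 0.59640503 -0.67631781  0.43231385]
 [-0.0099655  -0.5447829  -0.83851791]]
top [[507.32169268   0.         328.27476289]
 [  0.         507.32169268 235.5809361 ]
 [  0.           0.           1.        ]] 0.02292091217632832 [ 0.48596639 -0.00130442  1.27107098] [[-2.36320396e-03 -9.94253406e-01  1.07026068e-01]
 [-9.99897482e-01  8.37926514e-04 -1.42941848e-02]
 [ 1.41223620e-02 -1.07048876e-01 -9.94153457e-01]]
wrist [[393.52625314   0.         319.39164502]
 [  0.         393.52625314 233.93005085]
 [  0.           0.           1.        ]] -0.07538969265831393 [0.28028068 0.56393046 0.38357149] [[-3.28975311e-01 -9.04120053e-01 -2.72657613e-01]
 [-9.44338207e-01  3.15200523e-01  9.42018152e-02]
 [ 7.72071989e-04  2.88471073e-01 -9.57488300e-01]]
```

View pics/scene0.png

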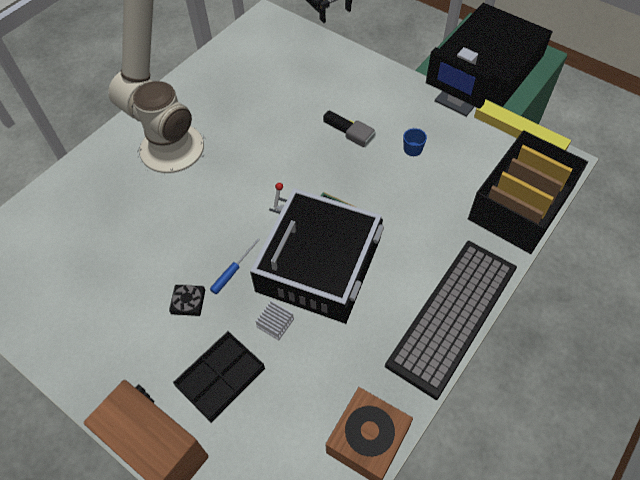

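View pics/top0.png

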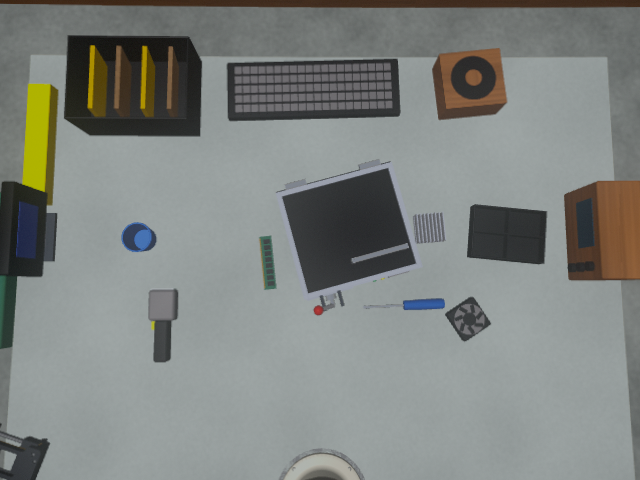

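The scene view shows the fixture with its handle (around 285,245) and the red knob at (279,186). The top view shows cover corners near (277,192), (390,163), (419,268) and (308,295), the handle from (353,260) to (408,246), and the knob at (319,310).

```bash
cat > h.py <<'E'
import numpy as np, cv2
def ray(c,uv):
    K=c["camera_matrix"]; k=c["k1"]
    d=np.array([(uv[0]-K[0,2])/K[0,0],(uv[1]-K[1,2])/K[1,1]]); s=d.copy()
    for _ in range(20): s=d/(1+k*(s@s))
    v=c["rotation"]@np.array([s[0],s[1],1.]); return c["eye"],v/np.linalg.norm(v)
def plane(c,uv,z):
    e,v=ray(c,uv); return e+v*(z-e[2])/v[2]
def tri(a,b):
    A=np.zeros((3,3));y=np.zeros(3)
    for e,v in (a,b):
        P=np.eye(3)-np.outer(v,v);A+=P;y+=P@e
    p=np.linalg.solve(A,y); return p,[np.linalg.norm((np.eye(3)-np.outer(v,v))@(p-e)) for e,v in(a,b)]
def red(c):
    f=c["frame"].astype(int); m=((f[:,:,0]>120)&(f[:,:,1]<80)&(f[:,:,2]<80)).astype(np.uint8)
    n,l,st,ce=cv2.connectedComponentsWithStats(m)
    return [(ce[i],st[i,4]) for i in range(1,n) if st[i,4]>15]
E
python3 - <<'E'
from station import optics
from h import *
t=optics.capture("top"); s=optics.capture("scene")
rt,rs=red(t),red(s); print(rt,rs)
k,res=tri(ray(t,rt[0][0]),ray(s,rs[0][0])); print("knob",k,res, plane(t,rt[0][0],.138))
big=cv2.resize(t["frame"][150:330,260:440],(720,720),interpolation=cv2.INTER_CUBIC); cv2.imwrite("pics/topc.png",big[:600,:,::-1]); cv2.imwrite("pics/topd.png",big[300:,:,::-1])
big=cv2.resize(s["frame"][170:330,240:400],(640,640)); cv2.imwrite("pics/scenec.png",big[:600,:,::-1])
# trim: bluish-white bright
hsv=cv2.cvtColor(t["frame"],cv2.COLOR_RGB2HSV)
for p in [(282,215),(330,178),(410,235),(360,281),(450,350),(380,255)]: print(p,t["frame"][p[1],p[0]])
E
```

```text
[(array([317.89230769, 310.01538462]), np.int32(65))] [(array([278.56, 185.08]), np.int32(25))]
knob [0.44383531 0.00674128 0.1431352 ] [np.float64(0.0015185276279458127), np.float64(0.0015185276279459541)] [0.44252355 0.00574157 0.138     ]
(282, 215) [155 160 172]
(330, 178) [152 157 169]
(410, 235) [155 161 173]
(360, 281) [154 159 171]
(450, 350) [152 159 159]
(380, 255) [107 109 111]
```

View pics/topd.png

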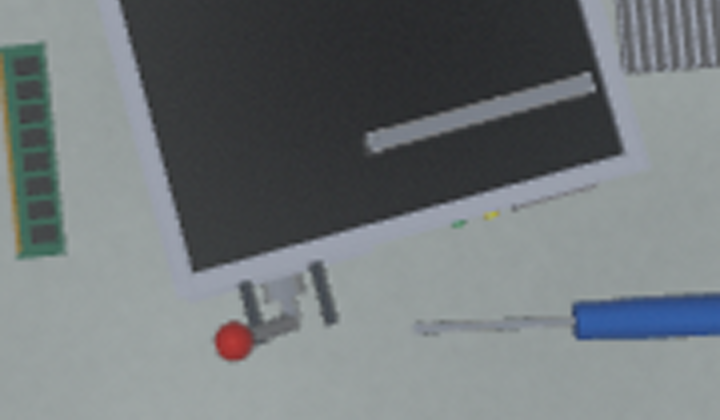

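View pics/topc.png

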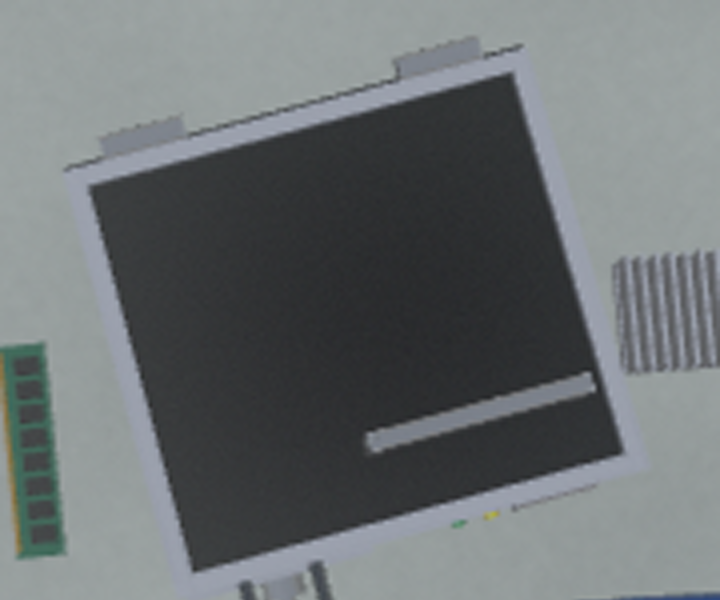

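View pics/scenec.png

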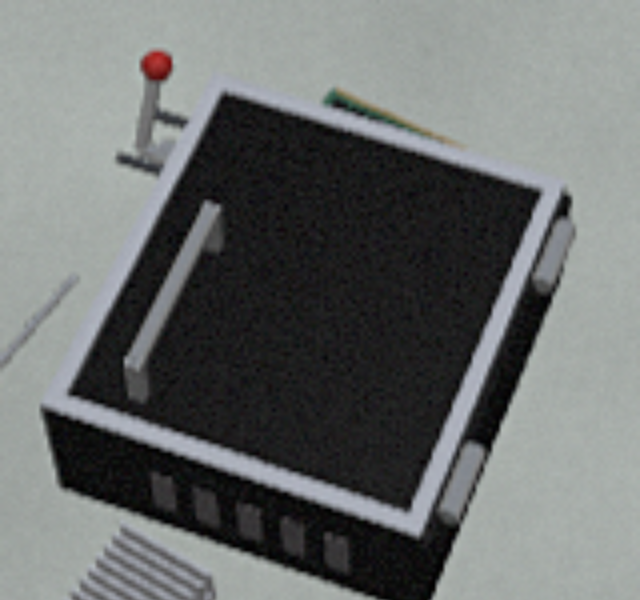

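```bash
python3 - <<'E'
from station import optics
from h import *
t=optics.capture("top"); s=optics.capture("scene")
T=lambda u,v:(260+u/4-.4,150+v/4-.4); S=lambda u,v:(240+u/4-.4,170+v/4-.4)
L,_=tri(ray(t,T(368,443)),ray(s,S(211,207))); R,_=tri(ray(t,T(593,383)),ray(s,S(134,361)))
print("handle tri",L,R,_,(L+R)/2,np.linalg.norm(L-R))
a=plane(t,T(368,443),.156);b=plane(t,T(593,383),.156)
m=(a+b)/2; d=(a-b)/np.linalg.norm(a-b); print("handle plane",a,b,m,np.linalg.norm(a-b),np.degrees(np.arctan2(-d[0],d[1])))
ins=[plane(t,T(*p),.113) for p in [(90,186),(514,72),(623,453),(193,572)]]
out=[plane(t,T(*p),.115) for p in [(67,170),(522,50),(645,470),(190,600)]]
for q in (ins,out):
    q=np.array(q); print(q[:,:2].round(4).tolist(),q.mean(0),[round(float(np.linalg.norm(q[i]-q[i-1])),4) for i in range(4)])
    e=q[0]-q[1]+q[3]-q[2]; f=q[0]-q[3]+q[1]-q[2]
    print("yaw",np.degrees(np.arctan2(-e[0],e[1])),np.degrees(np.arctan2(f[1],f[0])))
E
```

```text
handle tri [ 0.55198392 -0.06815955  0.15249703] [ 0.58607292 -0.19046892  0.15954943] [np.float64(0.003052462542658509), np.float64(0.0030524625426585714)] [ 0.56902842 -0.12931424  0.15602323] 0.12716673517267676
handle plane [ 0.55114678 -0.06854054  0.156     ] [ 0.58414768 -0.1931617   0.156     ] [ 0.56764723 -0.13085112  0.156     ] 0.12891661518698527 14.832040684633023
[[0.7025, 0.0886], [0.77, -0.1579], [0.5478, -0.2169], [0.4807, 0.0287]] [ 0.62523395 -0.06439301  0.113     ] [0.2298, 0.2555, 0.2299, 0.2546]
yaw 15.288956251461062 15.00456097776421
[[0.7115, 0.1018], [0.7825, -0.1624], [0.5379, -0.2289], [0.465, 0.0303]] [ 0.62424863 -0.06484024  0.115     ] [0.2567, 0.2736, 0.2535, 0.2693]
yaw 15.381644615035531 15.692483462897625
```

>>> servo_tool(
  deltas=[
    {"slide": [0,0,-1],"spin": 1},
    {"slide": [0,0,-1],"spin": 1},
    {"slide": [0,0,-1],"spin": 1},
    {"slide": [0,0,0],"spin": 1},
    {"slide": [0,0,0],"spin": 1},
    {"slide": [0,0,0],"spin": 1},
    {"slide": [0,0,0],"spin": 1},
  ],
)

```text
time_s: 1.05
tcp_pos: [0.2052, 0.5897, 0.2734]
ee_rot: [[0.217, -0.976, -0.001], [-0.976, -0.217, -0.002], [0.002, 0.001, -1.0]]
wrist_force: [-0.2, 0.9, 0.5]
gripper_width: 1.0
```

>>> servo_tool(
  deltas=[
    {"slide": [1,-0.25,0]},
    {"slide": [1,-0.25,0]},
    {"slide": [1,-0.25,0]},
    {"slide": [1,-0.25,0]},
    {"slide": [1,-0.25,0]},
    {"slide": [1,-0.25,0]},
    {"slide": [1,-0.25,0]},
    {"slide": [1,-0.25,0]},
    {"slide": [1,-0.25,0]},
    {"slide": [1,-0.25,0]},
  ],
)

```text
invalid input
```

>>> servo_tool(
  deltas=[
    {"slide": [1,-0.25,0]},
    {"slide": [1,-0.25,0]},
    {"slide": [1,-0.25,0]},
    {"slide": [1,-0.25,0]},
    {"slide": [1,-0.25,0]},
    {"slide": [1,-0.25,0]},
    {"slide": [1,-0.25,0]},
    {"slide": [1,-0.25,0]},
  ],
)

```text
invalid input
```

```bash
cat > go.py <<'E'
import sys; from station import sense; import numpy as np
s=sense(); t=np.array([float(v) for v in sys.argv[1:4]]); R=s["ee_rot"]
yaw=np.degrees(np.arctan2(R[1,1],R[0,1])); e=(-164.8-yaw+180)%360-180
print(s["time_s"],s["tcp_pos"].round(4),"units",((R.T@(t-s["tcp_pos"]))/.025).round(3),"spin units",round(-e/8,3),"F",s["wrist_force"].round(1),s["gripper_width"].round(3),s["joints"].round(0))
E
python3 go.py .5675 -.131 .25
```

```text
Traceback (most recent call last):
  File "go.py", line 4, in <module>
    print(s["time_s"],s["tcp_pos"].round(4),"units",((R.T@(t-s["tcp_pos"]))/.025).round(3),"spin units",round(-e/8,3),"F",s["wrist_force"].round(1),s["gripper_width"].round(3),s["joints"].round(0))
                                                                                                                                                    ^^^^^^^^^^^^^^^^^^^^^^^^
AttributeError: 'float' object has no attribute 'round'
```

Spin is required in every row.

>>> servo_tool(
  deltas=[
    {"slide": [1,-0.25,0],"spin": -0.2},
    {"slide": [1,-0.25,0],"spin": -0.1},
    {"slide": [1,-0.25,0],"spin": 0},
    {"slide": [1,-0.25,0],"spin": 0},
    {"slide": [1,-0.25,0],"spin": 0},
    {"slide": [1,-0.25,0],"spin": 0},
    {"slide": [1,-0.25,0],"spin": 0},
    {"slide": [1,-0.25,0],"spin": 0},
    {"slide": [1,-0.25,0],"spin": 0},
    {"slide": [1,-0.25,0],"spin": 0},
  ],
)

```text
time_s: 2.05
tcp_pos: [0.3309, 0.3569, 0.2726]
ee_rot: [[0.262, -0.965, -0.001], [-0.965, -0.262, -0.002], [0.001, 0.001, -1.0]]
wrist_force: [0.3, -0.1, -0.2]
gripper_width: 1.003
```

```bash
sed -i 's/s\["gripper_width"\].round(3)/round(s["gripper_width"],3)/' go.py; python3 go.py .5675 -.131 .25
```

```text
2.05 [0.3309 0.3569 0.2726] units [21.312 -4.027  0.926] spin units -0.004 F [ 0.3 -0.1 -0.2] 1.003 [ 66.   6. -11.  -0. -74. -51.]
```

>>> servo_tool(
  deltas=[
    {"slide": [1,-0.19,0],"spin": 0},
    {"slide": [1,-0.19,0],"spin": 0},
    {"slide": [1,-0.19,0],"spin": 0},
    {"slide": [1,-0.19,0],"spin": 0},
    {"slide": [1,-0.19,0],"spin": 0},
    {"slide": [1,-0.19,0],"spin": 0},
    {"slide": [1,-0.19,0],"spin": 0},
    {"slide": [1,-0.19,0],"spin": 0},
    {"slide": [1,-0.19,0],"spin": 0},
    {"slide": [1,-0.19,0],"spin": 0},
  ],
)

```text
time_s: 3.05
tcp_pos: [0.4451, 0.1175, 0.2744]
ee_rot: [[0.263, -0.965, 0.002], [-0.965, -0.263, 0.002], [-0.002, -0.002, -1.0]]
wrist_force: [-0.7, -0.3, 0.1]
gripper_width: 1.001
```

>>> servo_tool(
  deltas=[
    {"slide": [1,-0.19,0],"spin": 0},
    {"slide": [1,-0.19,0],"spin": 0},
    {"slide": [1,-0.19,0],"spin": 0},
    {"slide": [1,-0.19,0],"spin": 0},
    {"slide": [1,-0.19,0],"spin": 0},
    {"slide": [1,-0.19,0],"spin": 0},
    {"slide": [1,-0.19,0],"spin": 0},
    {"slide": [1,-0.19,0],"spin": 0},
    {"slide": [1,-0.19,0],"spin": 0},
    {"slide": [1,-0.19,0],"spin": 0},
  ],
)

```text
time_s: 4.05
tcp_pos: [0.5595, -0.1218, 0.2753]
ee_rot: [[0.263, -0.965, 0.005], [-0.965, -0.263, 0.004], [-0.003, -0.006, -1.0]]
wrist_force: [0.6, -0.4, 1.2]
gripper_width: 0.998
```

```bash
python3 go.py .5675 -.131 .22
```

```text
4.05 [ 0.5595 -0.1218  0.2753] units [ 0.447 -0.198  2.212] spin units 0.003 F [ 0.6 -0.4  1.2] 0.998 [  4.  14.   1.  -0. -76.  12.]
```

>>> servo_tool(
  deltas=[
    {"slide": [0.45,-0.2,0.7],"spin": 0},
    {"slide": [0,0,0.7],"spin": 0},
    {"slide": [0,0,0.7],"spin": 0},
    {"slide": [0,0,0],"spin": 0},
  ],
)

```text
time_s: 4.45
tcp_pos: [0.5691, -0.1353, 0.2207]
ee_rot: [[0.257, -0.966, 0.006], [-0.966, -0.257, 0.004], [-0.003, -0.006, -1.0]]
wrist_force: [0.1, 1.0, 0.4]
gripper_width: 1.0
```

```bash
python3 go.py .5675 -.131 .1345; python3 - <<'E'
from station import optics
import cv2
for n in["wrist","scene"]:
    c=optics.capture(n); cv2.imwrite(f"pics/{n}1.png",c["frame"][:,:,::-1])
E
```

```text
4.45 [ 0.5691 -0.1353  0.2207] units [-0.174  0.042  3.448] spin units -0.037 F [0.1 1.  0.4] 1.0 [  2.  17.  -3.  -0. -69.  13.]
```

View pics/wrist1.png

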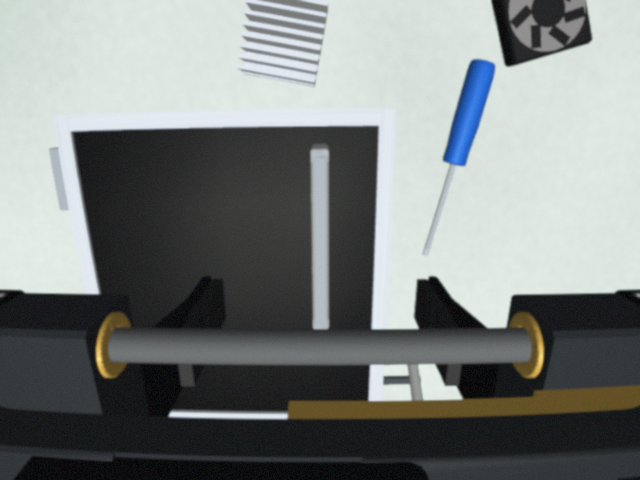

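```bash
python3 - <<'E'
from station import optics
from h import *
c=optics.capture("wrist"); print(plane(c,(319,147),.158),plane(c,(320,240),.158),plane(c,(320,325),.158))
E
```

```text
[ 0.58758269 -0.19341928  0.158     ] [ 0.5709632  -0.13372322  0.158     ] [ 0.55415151 -0.0708633   0.158     ]
```

The wrist view shows the bar (column 319, rows 147–325) centred between the open fingers, and its ends match the earlier measurement. Next I descend.

>>> servo_tool(
  deltas=[
    {"slide": [-0.12,0,0.8],"spin": 0},
    {"slide": [0,0,0.8],"spin": 0},
    {"slide": [0,0,0.8],"spin": 0},
    {"slide": [0,0,0.5],"spin": 0},
    {"slide": [0,0,0.3],"spin": 0},
    {"slide": [0,0,0],"spin": 0},
  ],
)

```text
time_s: 5.2
tcp_pos: [0.5778, -0.1317, 0.1516]
ee_rot: [[0.261, -0.965, 0.031], [-0.965, -0.261, 0.001], [0.007, -0.03, -1.0]]
wrist_force: [-0.4, -0.1, -1.1]
gripper_width: 0.999
```

```bash
python3 go.py .569 -.132 .1345
```

```text
5.2 [ 0.5778 -0.1317  0.1516] units [-0.084  0.364  0.672] spin units -0.005 F [-0.4 -0.1 -1.1] 0.999 [  3.  20.  -9.   0. -59.  12.]
```

>>> servo_tool(
  deltas=[
    {"slide": [-0.06,0.3,0.2],"spin": 0},
    {"slide": [0,0.1,0.2],"spin": 0},
    {"slide": [0,0,0.2],"spin": 0},
    {"slide": [0,0,0],"spin": 0},
  ],
)

```text
time_s: 5.6
tcp_pos: [0.5689, -0.1331, 0.1379]
ee_rot: [[0.262, -0.964, 0.036], [-0.965, -0.262, 0.001], [0.009, -0.035, -0.999]]
wrist_force: [-0.4, -0.0, -0.7]
gripper_width: 0.997
```

```bash
python3 go.py .569 -.132 .1345
```

```text
5.6 [ 0.5689 -0.1331  0.1379] units [-0.041 -0.012  0.136] spin units -0.001 F [-0.4 -0.  -0.7] 0.997 [  3.  20. -12.   0. -56.  12.]
```

>>> servo_tool(
  deltas=[
    {"slide": [0,0,0.12],"spin": 0},
    {"slide": [0,0,0],"spin": 0},
    {"slide": [0,0,0],"spin": 0},
    {"slide": [0,0,0],"spin": 0},
    {"slide": [0,0,0],"spin": 0},
    {"slide": [0,0,0],"spin": 0},
    {"slide": [0,0,0],"spin": 0},
    {"slide": [0,0,0],"spin": 0},
  ],
  gripper=255,
)

```text
time_s: 6.4
tcp_pos: [0.57, -0.1332, 0.1355]
ee_rot: [[0.262, -0.964, 0.038], [-0.965, -0.262, 0.0], [0.01, -0.037, -0.999]]
wrist_force: [-0.6, 0.5, 0.2]
gripper_width: 0.354
```

```bash
python3 go.py .569 -.132 .14
```

```text
6.4 [ 0.57   -0.1332  0.1355] units [-0.055  0.018 -0.183] spin units 0.0 F [-0.6  0.5  0.2] 0.354 [  3.  20. -12.   0. -56.  12.]
```

>>> servo_tool(
  deltas=[
    {"slide": [0,0,0],"spin": 0},
    {"slide": [0,0,0],"spin": 0},
    {"slide": [0,0,0],"spin": 0},
    {"slide": [0,0,0],"spin": 0},
    {"slide": [0,0,0],"spin": 0},
    {"slide": [0,0,0],"spin": 0},
  ],
)

```text
time_s: 7.0
tcp_pos: [0.5699, -0.1332, 0.1355]
ee_rot: [[0.262, -0.964, 0.038], [-0.965, -0.262, 0.0], [0.01, -0.037, -0.999]]
wrist_force: [-0.3, 0.2, -0.1]
gripper_width: 0.008
```

```bash
python3 go.py .569 -.132 .14
```

```text
7.0 [ 0.5699 -0.1332  0.1355] units [-0.054  0.017 -0.182] spin units 0.0 F [-0.3  0.2 -0.1] 0.008 [  3.  20. -12.   0. -56.  12.]
```

Width 0.008 means the fingers shut without the bar between them. I'll look before moving.

```bash
python3 - <<'E'
from station import optics,sense
import cv2
for n in["wrist","scene"]:
    c=optics.capture(n); f=c["frame"]
    if n=="scene": f=cv2.resize(f[120:320,200:420],(660,600))
    cv2.imwrite(f"pics/{n}2.png",f[:,:,::-1])
print(sense()["gripper_width"])
E
```

```text
0.001983057829093305
```

View pics/wrist2.png

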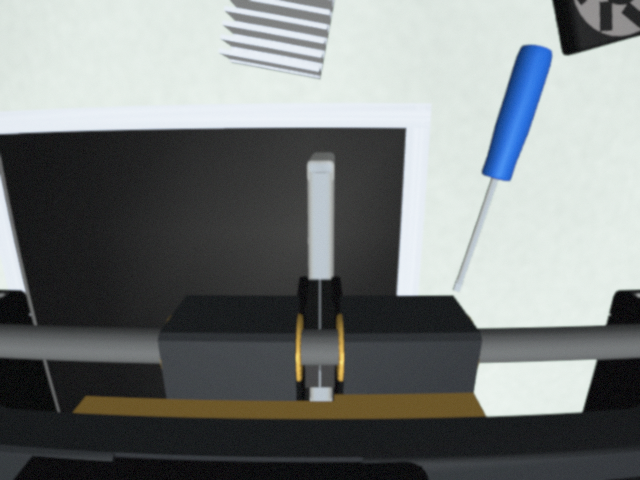

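View pics/scene2.png

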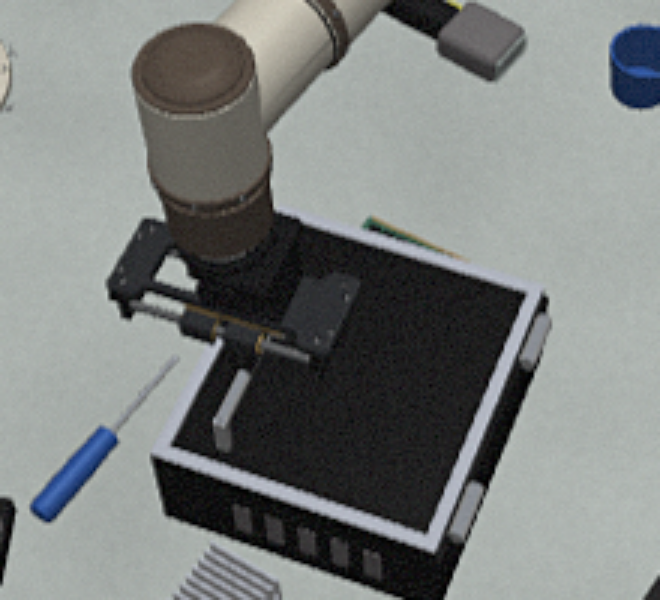

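```bash
python3 - <<'E'
from station import optics,sense
from h import *
s=sense()
def proj(c,p):
    q=c["rotation"].T@(np.array(p)-c["eye"]); x=q[:2]/q[2]; x=x*(1+c["k1"]*(x@x)); K=c["camera_matrix"]; return (K[:2,:2]@x+K[:2,2]).round(0)
w=optics.capture("wrist");sc=optics.capture("scene");t=optics.capture("top")
T=s["tcp_pos"];R=s["ee_rot"]; print(T,w["eye"],R.T@(w["eye"]-T))
for n,p in [("tcp",T),("grasp",T-R[:,2]*.0187),("mid",[.569,-.132,.152]),("near",[.553,-.069,.152]),("far",[.586,-.192,.152]),("far top",[.586,-.192,.158])]: print(n,proj(w,p),proj(sc,p),proj(t,p))
cv2.imwrite("pics/wcrop.png",cv2.resize(w["frame"][130:430,220:420],(400*1,600))[:,:,::-1])
cv2.imwrite("pics/tcrop.png",cv2.resize(t["frame"][180:330,260:440],(720,600))[:,:,::-1])
E
```

```text
[ 0.56997116 -0.13319776  0.13552156] [ 0.58336928 -0.2101948   0.32451371] [ 0.07963742  0.00030285 -0.18837164]
tcp [319. 276.] [282. 246.] [380. 252.]
grasp [319. 291.] [281. 242.] [381. 252.]
mid [319. 292.] [282. 242.] [380. 252.]
near [317. 403.] [292. 222.] [352. 260.]
far [318. 160.] [272. 262.] [407. 245.]
far top [317. 161.] [271. 261.] [407. 244.]
```

View pics/wcrop.png

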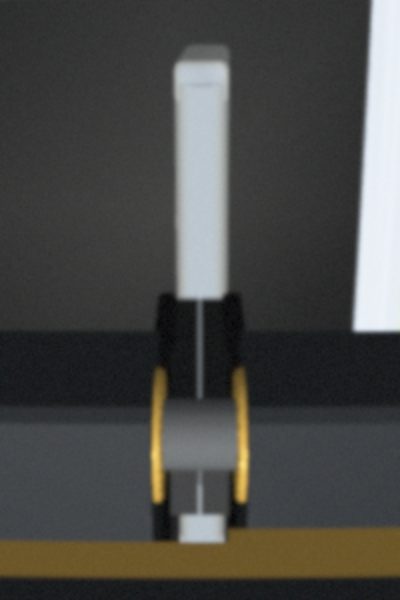

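View pics/tcrop.png

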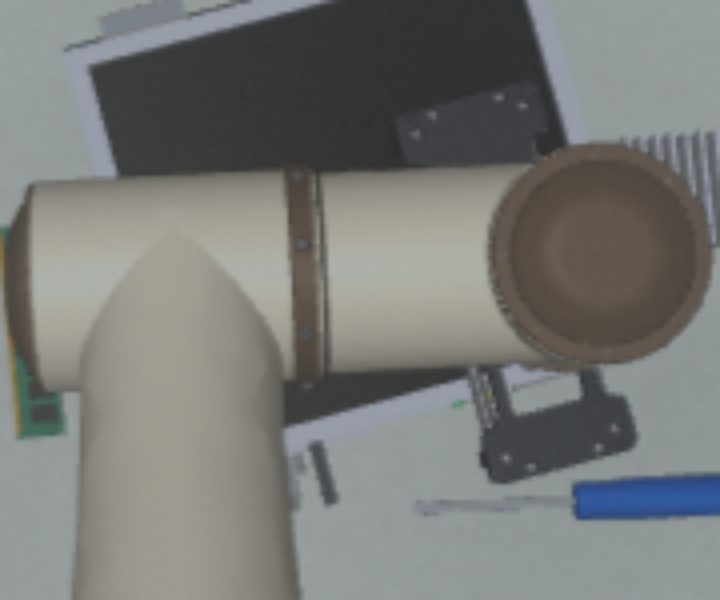

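>>> servo_tool(
  deltas=[
    {"slide": [0,0,-0.08],"spin": 0},
    {"slide": [0,0,0],"spin": 0},
  ],
)

```text
time_s: 7.45
tcp_pos: [0.5699, -0.1332, 0.1376]
ee_rot: [[0.262, -0.964, 0.038], [-0.965, -0.262, 0.0], [0.01, -0.037, -0.999]]
wrist_force: [0.1, -0.4, 0.1]
gripper_width: 0.009
```

```bash
python3 go.py .569 -.132 .14
```

```text
7.45 [ 0.5699 -0.1332  0.1376] units [-0.056  0.018 -0.096] spin units 0.0 F [ 0.1 -0.4  0.1] 0.009 [  3.  20. -12.   0. -56.  12.]
```

The picture shows the fingers lying above the bar, and the finger spacing in the open view also puts the tips nearer the camera than the TCP reading implies. I'll probe down gently with the fingers shut.

>>> servo_tool(
  deltas=[
    {"slide": [0,0,0.1],"spin": 0},
    {"slide": [0,0,0.1],"spin": 0},
    {"slide": [0,0,0],"spin": 0},
  ],
)

```text
time_s: 7.75
tcp_pos: [0.5701, -0.1332, 0.1323]
ee_rot: [[0.262, -0.964, 0.038], [-0.965, -0.262, 0.0], [0.01, -0.037, -0.999]]
wrist_force: [-0.5, -0.1, -0.1]
gripper_width: 0.007
```

>>> servo_tool(
  deltas=[
    {"slide": [0,0,0.06],"spin": 0},
    {"slide": [0,0,0],"spin": 0},
  ],
)

```text
time_s: 7.95
tcp_pos: [0.5704, -0.1333, 0.1323]
ee_rot: [[0.263, -0.964, 0.039], [-0.965, -0.263, -0.0], [0.011, -0.037, -0.999]]
wrist_force: [0.2, -0.2, 0.5]
gripper_width: 0.004
```

>>> servo_tool(
  deltas=[
    {"slide": [0,0,0.06],"spin": 0},
    {"slide": [0,0,0],"spin": 0},
  ],
)

```text
time_s: 8.15
tcp_pos: [0.5708, -0.1334, 0.1322]
ee_rot: [[0.263, -0.964, 0.04], [-0.965, -0.263, -0.001], [0.011, -0.038, -0.999]]
wrist_force: [-0.6, -0.2, -1.5]
gripper_width: 0.006
```

```bash
python3 - <<'E'
from station import optics,sense
import cv2
s=sense(); print(s["effort"].round(2),s["joints"].round(2),s["moment"].round(2),s["wrist_force"])
c=optics.capture("scene"); f=c["frame"]; cv2.imwrite("pics/scene3.png",cv2.resize(f[20:320,100:420],(640,600),interpolation=cv2.INTER_CUBIC)[:,:,::-1])
E
```

```text
[ 3.000e-02 -3.568e+01  1.723e+01  3.850e+00  1.500e-01  0.000e+00] [  2.76  20.12 -12.38   0.19 -55.2   12.4 ] [0.1  0.1  0.01] [-0.5753669  -0.18123948 -1.54733068]
```

View pics/scene3.png

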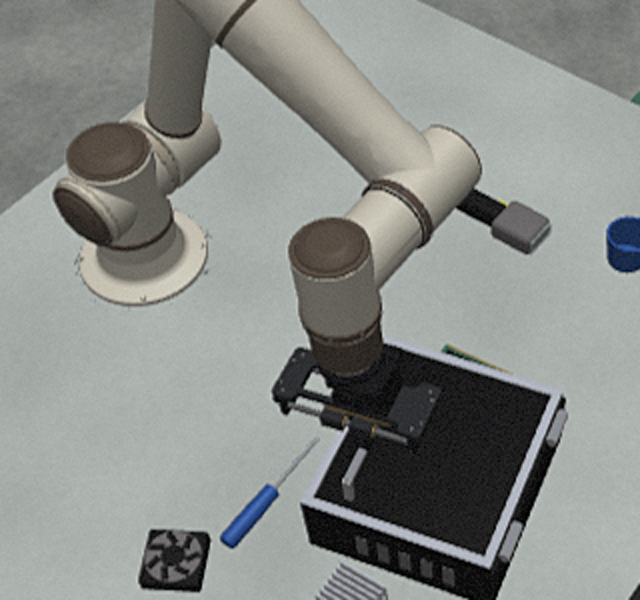

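>>> servo_tool(
  deltas=[
    {"slide": [0,0,-0.6],"spin": 0},
    {"slide": [0,0,-0.6],"spin": 0},
    {"slide": [0,0,0],"spin": 0},
    {"slide": [0,0,0],"spin": 0},
  ],
  gripper=0,
)

```text
time_s: 8.6
tcp_pos: [0.5687, -0.1332, 0.16]
ee_rot: [[0.262, -0.964, 0.037], [-0.965, -0.263, -0.0], [0.01, -0.036, -0.999]]
wrist_force: [0.1, -0.4, -0.3]
gripper_width: 0.285
```

```bash
python3 -c "
from station import sense
s=sense(); print(s['tcp_pos'],s['joints'].round(2),s['ee_rot'].round(3)[:,2],s['joint_velocities'].round(2),s['effort'].round(1),s['wrist_force'])"
```

```text
[ 0.56874029 -0.13319901  0.1600109 ] [  2.76  18.57 -10.32   0.12 -59.    12.4 ] [ 0.037 -0.    -0.999] [ 0.01 -0.21  0.43  0.38  0.36  0.02] [  0.  -35.7  18.3   4.1   0.1   0. ] [ 0.08363056 -0.35816278 -0.28366837]
```

>>> servo_tool(
  deltas=[
    {"slide": [0,0,0],"spin": 0},
    {"slide": [0,0,0],"spin": 0},
    {"slide": [0,0,0],"spin": 0},
    {"slide": [0,0,0],"spin": 0},
    {"slide": [0,0,0],"spin": 0},
    {"slide": [0,0,0],"spin": 0},
    {"slide": [0,0,0],"spin": 0},
    {"slide": [0,0,0.2],"spin": 0},
    {"slide": [0,0,0.2],"spin": 0},
    {"slide": [0,0,0.2],"spin": 0},
  ],
)

```text
time_s: 9.6
tcp_pos: [0.5682, -0.1331, 0.1412]
ee_rot: [[0.262, -0.965, 0.033], [-0.965, -0.262, 0.0], [0.008, -0.032, -0.999]]
wrist_force: [0.6, -0.6, 0.3]
gripper_width: 0.996
```

```bash
cat > st.py <<'E'
from station import sense
s=sense(); print(s['time_s'],s['tcp_pos'].round(4),s['joints'].round(2),s['ee_rot'].round(3)[:,2],s['effort'].round(1),s['wrist_force'].round(1),s['moment'].round(2),round(s['gripper_width'],3))
E
python3 st.py; python3 - <<'E'
from station import optics
import cv2
c=optics.capture("scene"); f=c["frame"]; cv2.imwrite("pics/scene4.png",cv2.resize(f[180:280,230:350],(720,600),interpolation=cv2.INTER_CUBIC)[:,:,::-1])
c=optics.capture("wrist"); cv2.imwrite("pics/wrist4.png",c["frame"][:,:,::-1])
E
```

```text
9.6 [ 0.5682 -0.1331  0.1412] [  2.75  19.61 -11.69   0.08 -56.8   12.4 ] [ 0.033  0.    -0.999] [ -0.  -35.8  17.5   3.9   0.    0. ] [ 0.6 -0.6  0.3] [ 0.1  -0.   -0.06] 0.996
```

View pics/scene4.png

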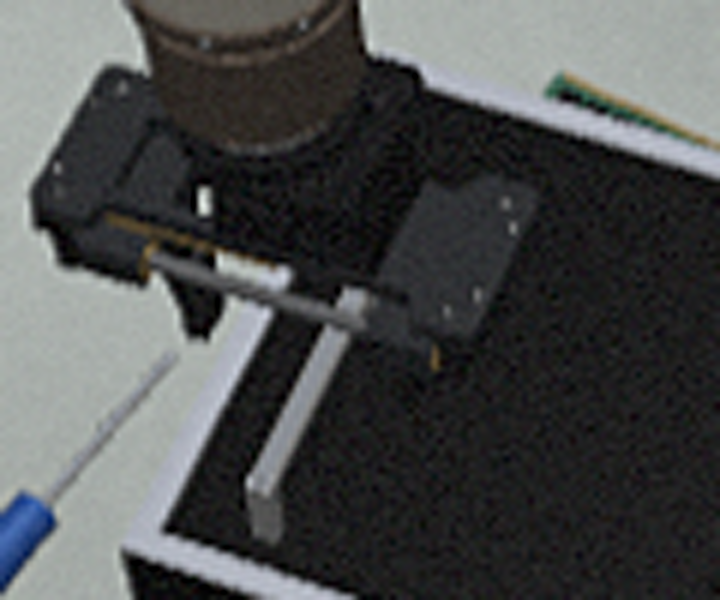

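View pics/wrist4.png

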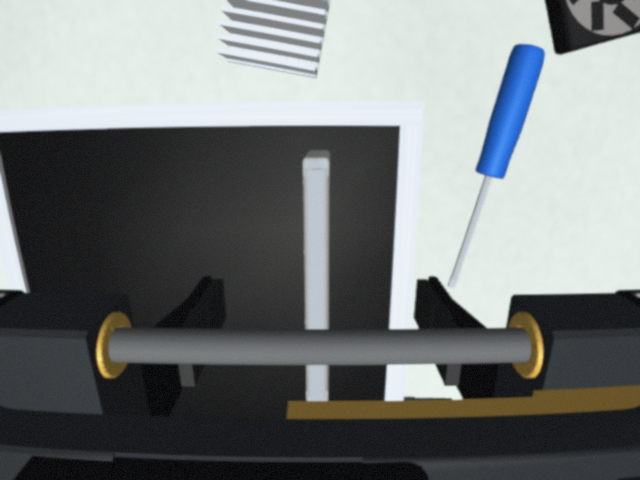

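```bash
python3 - <<'E'
from station import optics,sense
from h import *
s=sense()
def proj(c,p):
    q=c["rotation"].T@(np.array(p)-c["eye"]); x=q[:2]/q[2]; x=x*(1+c["k1"]*(x@x)); K=c["camera_matrix"]; return (K[:2,:2]@x+K[:2,2]).round(1)
w=optics.capture("wrist");sc=optics.capture("scene")
T=s["tcp_pos"];R=s["ee_rot"]
for back in (0,.01,.0187,.027,.035):
  for y in (.0435,.0585):
    for x in(-.0095,.0095):
      p=T+R@np.array([x,y,-back]); p2=T+R@np.array([x,-y,-back]); print(back,y,x,proj(sc,p),proj(w,p),proj(w,p2))
E
```

```text
0 0.0435 -0.0095 [267.2 236.3] [402.1 292.2] [236.9 292.1]
0 0.0435 0.0095 [264.1 242.2] [404.5 258.4] [234.5 258.3]
0 0.0585 -0.0095 [261.9 234.6] [430.3 292.1] [208.7 292. ]
0 0.0585 0.0095 [258.8 240.5] [433.5 258.3] [205.6 258.2]
0.01 0.0435 -0.0095 [266.7 234.2] [406.1 300.8] [232.9 300.7]
0.01 0.0435 0.0095 [263.6 240. ] [408.7 265.5] [230.3 265.5]
0.01 0.0585 -0.0095 [261.4 232.5] [435.6 300.6] [203.5 300.5]
0.01 0.0585 0.0095 [258.3 238.3] [439.1 265.4] [199.9 265.3]
0.0187 0.0435 -0.0095 [266.3 232.3] [409.8 308.9] [229.2 308.8]
0.0187 0.0435 0.0095 [263.2 238.1] [412.7 272.3] [226.3 272.3]
0.0187 0.0585 -0.0095 [261.  230.6] [440.6 308.7] [198.4 308.6]
0.0187 0.0585 0.0095 [257.8 236.4] [444.4 272.2] [194.6 272.1]
0.027 0.0435 -0.0095 [266.  230.4] [413.6 317.4] [225.3 317.2]
0.027 0.0435 0.0095 [262.8 236.3] [416.8 279.5] [222.1 279.4]
0.027 0.0585 -0.0095 [260.6 228.7] [445.7 317.1] [193.3 316.9]
0.027 0.0585 0.0095 [257.4 234.6] [449.9 279.3] [189.  279.2]
0.035 0.0435 -0.0095 [265.6 228.6] [417.7 326.2] [221.2 326.1]
0.035 0.0435 0.0095 [262.4 234.5] [421.2 286.9] [217.7 286.8]
0.035 0.0585 -0.0095 [260.2 226.9] [451.1 325.9] [187.8 325.7]
0.035 0.0585 0.0095 [257.  232.8] [455.7 286.7] [183.2 286.6]
```

Both views agree: the real fingertips are about 27 mm above the reported TCP. The shut-finger stop at a reading of 0.132 also fits the tips resting on the bar top at 0.158. I'll go lower, to a reading of about 0.109, with the fingers open.

>>> servo_tool(
  deltas=[
    {"slide": [0,0,0.3],"spin": 0},
    {"slide": [0,0,0.3],"spin": 0},
  ],
)

```text
time_s: 10.0
tcp_pos: [0.5698, -0.1332, 0.1269]
ee_rot: [[0.262, -0.964, 0.036], [-0.965, -0.262, 0.0], [0.009, -0.035, -0.999]]
wrist_force: [-0.6, -0.9, -0.4]
gripper_width: 0.999
```

```bash
python3 st.py; python3 go.py .569 -.132 .109
```

```text
10.0 [ 0.5698 -0.1332  0.1269] [  2.75  20.45 -12.69   0.11 -54.79  12.4 ] [ 0.036  0.    -0.999] [  0.  -36.6  17.4   3.9   0.    0. ] [-0.6 -0.9 -0.4] [0.09 0.04 0.  ] 0.999
10.0 [ 0.5698 -0.1332  0.1269] units [-0.061  0.043  0.715] spin units 0.002 F [-0.6 -0.9 -0.4] 0.999 [  3.  20. -13.   0. -55.  12.]
```

>>> servo_tool(
  deltas=[
    {"slide": [-0.03,0.02,0.25],"spin": 0},
    {"slide": [0,0.02,0.25],"spin": 0},
    {"slide": [0,0,0.2],"spin": 0},
  ],
)

```text
time_s: 10.3
tcp_pos: [0.5686, -0.1326, 0.1069]
ee_rot: [[0.262, -0.964, 0.034], [-0.965, -0.262, 0.0], [0.009, -0.033, -0.999]]
wrist_force: [-0.5, 0.3, 0.7]
gripper_width: 1.001
```

```bash
python3 st.py; python3 go.py .569 -.132 .109;  python3 - <<'E'
from station import optics
import cv2
c=optics.capture("scene"); f=c["frame"]; cv2.imwrite("pics/scene5.png",cv2.resize(f[180:280,230:350],(720,600),interpolation=cv2.INTER_CUBIC)[:,:,::-1])
E
```

```text
10.3 [ 0.5686 -0.1326  0.1069] [  2.8   21.56 -14.22   0.1  -52.24  12.34] [ 0.034  0.    -0.999] [  0.  -36.7  16.6   3.7   0.1   0. ] [-0.5  0.3  0.7] [ 0.07  0.05 -0.02] 1.001
10.3 [ 0.5686 -0.1326  0.1069] units [-0.019 -0.026 -0.084] spin units 0.001 F [-0.5  0.3  0.7] 1.001 [  3.  22. -14.   0. -52.  12.]
```

View pics/scene5.png

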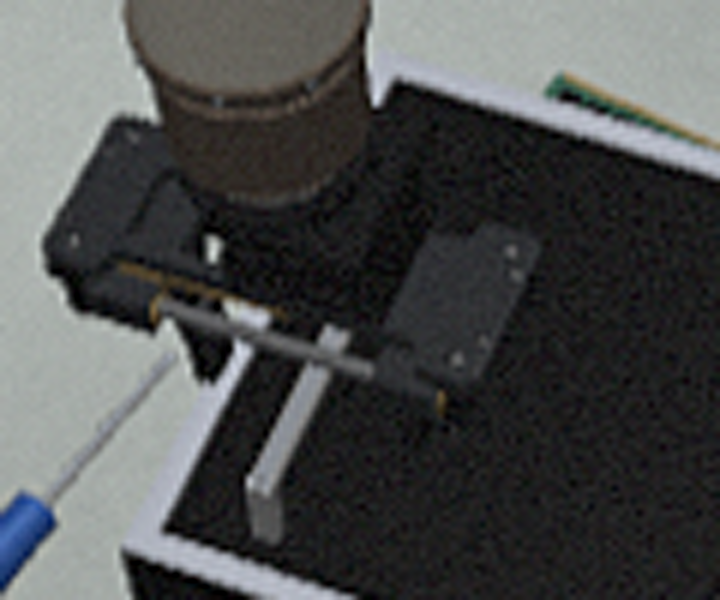

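Free descent with no contact, so the fingers now straddle the bar deeper. Closing.

>>> servo_tool(
  deltas=[
    {"slide": [0,0,0],"spin": 0},
    {"slide": [0,0,0],"spin": 0},
    {"slide": [0,0,0],"spin": 0},
    {"slide": [0,0,0],"spin": 0},
    {"slide": [0,0,0],"spin": 0},
    {"slide": [0,0,0],"spin": 0},
    {"slide": [0,0,0],"spin": 0},
    {"slide": [0,0,0],"spin": 0},
    {"slide": [0,0,0],"spin": 0},
    {"slide": [0,0,0],"spin": 0},
  ],
  gripper=255,
)

```text
time_s: 11.35
tcp_pos: [0.5687, -0.1326, 0.1068]
ee_rot: [[0.262, -0.964, 0.035], [-0.965, -0.262, 0.0], [0.009, -0.033, -0.999]]
wrist_force: [0.4, -0.1, 0.0]
gripper_width: 0.174
```

>>> servo_tool(
  deltas=[
    {"slide": [0,0,0],"spin": 0},
    {"slide": [0,0,0],"spin": 0},
    {"slide": [0,0,0],"spin": 0},
    {"slide": [0,0,0],"spin": 0},
  ],
)

```text
time_s: 11.75
tcp_pos: [0.5702, -0.1323, 0.1069]
ee_rot: [[0.263, -0.964, 0.037], [-0.965, -0.263, 0.0], [0.009, -0.036, -0.999]]
wrist_force: [2.0, 1.3, -0.5]
gripper_width: 0.126
```

```bash
python3 st.py
```

```text
11.75 [ 0.5702 -0.1323  0.1069] [  2.83  21.62 -14.14   0.11 -52.11  12.34] [ 0.037  0.    -0.999] [ -0.4 -36.8  16.1   3.7  -0.2  -0. ] [ 2.   1.3 -0.5] [ 0.17 -0.25 -0.02] 0.126
```

Width 0.126 (about 11–12 mm), so the bar is held. Now the gentle tug, 1.5–2 mm at a time.

>>> servo_tool(
  deltas=[
    {"slide": [0,0,-0.08],"spin": 0},
    {"slide": [0,0,-0.08],"spin": 0},
  ],
)

```text
time_s: 11.95
tcp_pos: [0.571, -0.1321, 0.11]
ee_rot: [[0.262, -0.964, 0.039], [-0.965, -0.263, 0.001], [0.009, -0.038, -0.999]]
wrist_force: [4.6, -0.3, -5.0]
gripper_width: 0.131
```

>>> servo_tool(
  deltas=[
    {"slide": [0,0,-0.06],"spin": 0},
  ],
)

```text
time_s: 12.05
tcp_pos: [0.5714, -0.1319, 0.1111]
ee_rot: [[0.262, -0.964, 0.039], [-0.965, -0.263, 0.001], [0.009, -0.038, -0.999]]
wrist_force: [4.8, -0.4, -5.2]
gripper_width: 0.127
```

```bash
python3 st.py
```

```text
12.05 [ 0.5714 -0.1319  0.1111] [  2.84  21.4  -13.77   0.06 -52.57  12.34] [ 0.039  0.001 -0.999] [ -0.6 -39.7  16.2   3.9  -1.   -0. ] [ 4.8 -0.4 -5.2] [ 0.01 -1.08  0.  ] 0.127
```

>>> servo_tool(
  deltas=[
    {"slide": [0,-0.01,-0.04],"spin": 0},
  ],
)

```text
time_s: 12.15
tcp_pos: [0.5716, -0.1319, 0.1119]
ee_rot: [[0.262, -0.964, 0.039], [-0.965, -0.263, 0.001], [0.009, -0.038, -0.999]]
wrist_force: [3.5, -1.5, -4.7]
gripper_width: 0.125
```

>>> servo_tool(
  deltas=[
    {"slide": [0,-0.02,-0.06],"spin": 0},
  ],
)

```text
time_s: 12.25
tcp_pos: [0.5719, -0.1318, 0.1131]
ee_rot: [[0.262, -0.964, 0.039], [-0.965, -0.263, 0.001], [0.009, -0.037, -0.999]]
wrist_force: [3.9, -0.2, -6.4]
gripper_width: 0.125
```

>>> servo_tool(
  deltas=[
    {"slide": [0,-0.02,-0.06],"spin": 0},
  ],
)

```text
time_s: 12.35
tcp_pos: [0.5723, -0.1317, 0.1145]
ee_rot: [[0.262, -0.964, 0.038], [-0.965, -0.262, 0.001], [0.009, -0.037, -0.999]]
wrist_force: [4.2, -1.1, -5.8]
gripper_width: 0.127
```

>>> servo_tool(
  deltas=[
    {"slide": [0,-0.02,-0.06],"spin": 0},
  ],
)

```text
time_s: 12.45
tcp_pos: [0.5727, -0.1316, 0.1159]
ee_rot: [[0.262, -0.964, 0.038], [-0.965, -0.262, 0.001], [0.009, -0.037, -0.999]]
wrist_force: [5.4, -1.3, -6.8]
gripper_width: 0.126
```

>>> servo_tool(
  deltas=[
    {"slide": [0,-0.02,-0.06],"spin": 0},
  ],
)

```text
time_s: 12.55
tcp_pos: [0.5731, -0.1314, 0.1174]
ee_rot: [[0.262, -0.964, 0.038], [-0.965, -0.262, 0.001], [0.009, -0.037, -0.999]]
wrist_force: [5.0, -0.7, -6.0]
gripper_width: 0.127
```

>>> servo_tool(
  deltas=[
    {"slide": [0,-0.02,-0.06],"spin": 0},
  ],
)

```text
time_s: 12.65
tcp_pos: [0.5735, -0.1314, 0.1189]
ee_rot: [[0.262, -0.964, 0.037], [-0.965, -0.262, 0.001], [0.009, -0.036, -0.999]]
wrist_force: [4.8, -1.2, -5.5]
gripper_width: 0.127
```

>>> servo_tool(
  deltas=[
    {"slide": [0,-0.02,-0.06],"spin": 0},
  ],
)

```text
time_s: 12.75
tcp_pos: [0.574, -0.1312, 0.1204]
ee_rot: [[0.262, -0.964, 0.037], [-0.965, -0.262, 0.001], [0.009, -0.036, -0.999]]
wrist_force: [5.2, -1.1, -7.1]
gripper_width: 0.129
```

>>> servo_tool(
  deltas=[
    {"slide": [0,-0.02,-0.06],"spin": 0},
  ],
)

```text
time_s: 12.85
tcp_pos: [0.5745, -0.1311, 0.122]
ee_rot: [[0.262, -0.964, 0.037], [-0.965, -0.262, 0.001], [0.009, -0.036, -0.999]]
wrist_force: [5.4, -0.8, -6.7]
gripper_width: 0.129
```

```bash
python3 - <<'E'
from station import optics
import cv2
c=optics.capture("scene"); f=c["frame"]; cv2.imwrite("pics/scene6.png",cv2.resize(f[160:340,220:400],(600,600),interpolation=cv2.INTER_CUBIC)[:,:,::-1])
E
```

```text
(no output)
```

View pics/scene6.png

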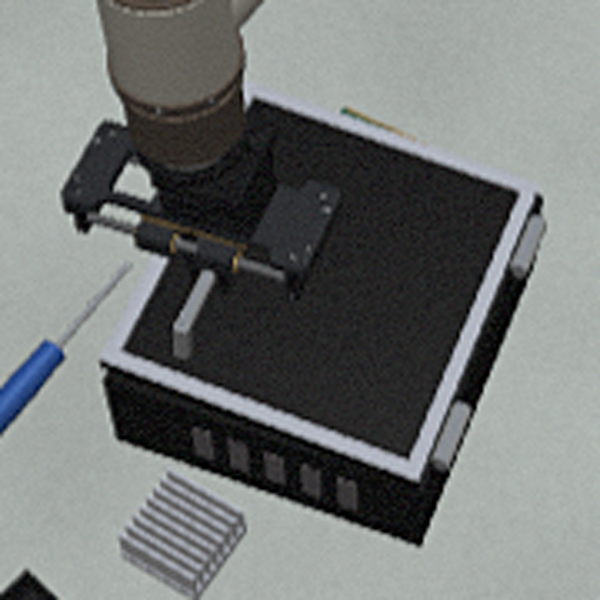

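The handle has risen about 15 mm, well past the 7 mm play. The load is steady at 6–7 N, and a gap shows at the front corner (105,370). The cover is free, so I leave the lever alone and raise the cover along its arc.

>>> servo_tool(
  deltas=[
    {"slide": [0,-0.08,-0.23],"spin": 0},
    {"slide": [0,-0.09,-0.23],"spin": 0},
    {"slide": [0,-0.1,-0.23],"spin": 0},
    {"slide": [0,-0.1,-0.22],"spin": 0},
    {"slide": [0,-0.11,-0.22],"spin": 0},
  ],
)

```text
time_s: 13.4
tcp_pos: [0.5856, -0.128, 0.15]
ee_rot: [[0.261, -0.965, 0.037], [-0.965, -0.261, 0.001], [0.009, -0.036, -0.999]]
wrist_force: [6.1, -1.8, -8.2]
gripper_width: 0.128
```

```bash
cat > arc.py <<'E'
from station import sense
import numpy as np
s=sense(); p=s["tcp_pos"]; f=np.array([.965,.262,0]); d=p-np.array([.5702,-.1323,.1069])
a=-.200+d@f; z=.052+d[2]; print(s["time_s"],"rad",round(np.hypot(a,z),4),"theta",round(np.arctan2(z,-a)-np.arctan2(.052,.2),3),"lat",round(float(d@[-.262,.965,0]),4),"F fx,z",round(float(s["wrist_force"]@f),1),s["wrist_force"].round(1),s["ee_rot"][:,2].round(3),round(s["gripper_width"],3))
E
python3 arc.py
```

```text
13.4 rad 0.2072 theta 0.223 lat 0.0001 F fx,z 5.4 [ 6.1 -1.8 -8.2] [ 0.037  0.001 -0.999] 0.128
```

>>> servo_tool(
  deltas=[
    {"slide": [0,-0.12,-0.22],"spin": 0},
    {"slide": [0,-0.12,-0.21],"spin": 0},
    {"slide": [0,-0.13,-0.21],"spin": 0},
    {"slide": [0,-0.14,-0.21],"spin": 0},
    {"slide": [0,-0.14,-0.2],"spin": 0},
    {"slide": [0,-0.15,-0.2],"spin": 0},
    {"slide": [0,-0.15,-0.2],"spin": 0},
    {"slide": [0,-0.16,-0.19],"spin": 0},
  ],
)

```text
time_s: 14.2
tcp_pos: [0.6064, -0.1221, 0.1858]
ee_rot: [[0.258, -0.966, 0.022], [-0.966, -0.258, 0.002], [0.004, -0.022, -1.0]]
wrist_force: [2.6, -2.3, -7.2]
gripper_width: 0.123
```

```bash
python3 arc.py
```

```text
14.2 rad 0.2086 theta 0.424 lat 0.0003 F fx,z 1.9 [ 2.6 -2.3 -7.2] [ 0.022  0.002 -1.   ] 0.123
```

>>> servo_tool(
  deltas=[
    {"slide": [0,-0.18,-0.2],"spin": 0},
    {"slide": [0,-0.18,-0.2],"spin": 0},
    {"slide": [0,-0.19,-0.19],"spin": 0},
    {"slide": [0,-0.19,-0.19],"spin": 0},
    {"slide": [0,-0.2,-0.18],"spin": 0},
    {"slide": [0,-0.2,-0.17],"spin": 0},
    {"slide": [0,-0.21,-0.17],"spin": 0},
  ],
)

```text
time_s: 14.9
tcp_pos: [0.6354, -0.1141, 0.218]
ee_rot: [[0.257, -0.967, 0.008], [-0.967, -0.257, 0.001], [0.001, -0.008, -1.0]]
wrist_force: [-0.3, -2.1, -6.0]
gripper_width: 0.125
```

```bash
python3 arc.py
```

```text
14.9 rad 0.21 theta 0.635 lat 0.0005 F fx,z -0.8 [-0.3 -2.1 -6. ] [ 0.008  0.001 -1.   ] 0.125
```

>>> servo_tool(
  deltas=[
    {"slide": [0,-0.21,-0.15],"spin": 0},
    {"slide": [0,-0.22,-0.14],"spin": 0},
    {"slide": [0,-0.22,-0.13],"spin": 0},
    {"slide": [0,-0.22,-0.13],"spin": 0},
    {"slide": [0,-0.22,-0.12],"spin": 0},
    {"slide": [0,0,0],"spin": 0},
    {"slide": [0,0,0],"spin": 0},
  ],
)

```text
time_s: 15.6
tcp_pos: [0.6623, -0.1067, 0.2383]
ee_rot: [[0.257, -0.966, 0.004], [-0.966, -0.257, 0.0], [0.001, -0.004, -1.0]]
wrist_force: [-0.6, -2.2, -5.2]
gripper_width: 0.125
```

```bash
python3 arc.py;  python3 - <<'E'
from station import optics
import cv2
c=optics.capture("scene"); f=c["frame"]; cv2.imwrite("pics/scene7.png",f[:,:,::-1])
E
```

```text
15.6 rad 0.211 theta 0.799 lat 0.0006 F fx,z -1.2 [-0.6 -2.2 -5.2] [ 0.004  0.    -1.   ] 0.125
```

View pics/scene7.png

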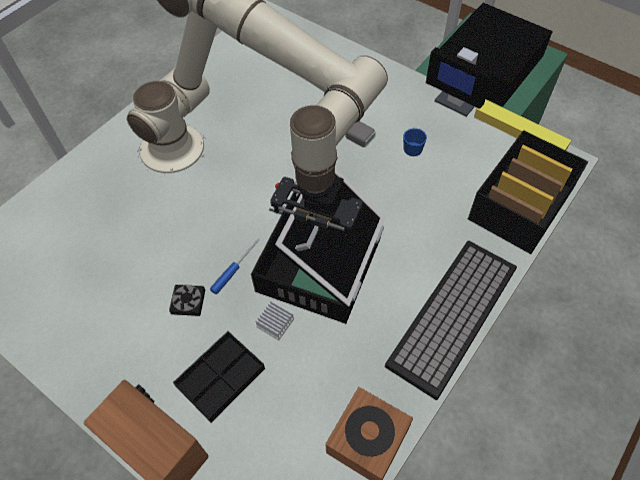

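The cover stands at about 45° with the handle gripped, and the bystanders (screwdriver, fan, heat sink, tray) look unmoved. Before handing in, I check it is still.

>>> servo_tool(
  deltas=[
    {"slide": [0,0,0],"spin": 0},
    {"slide": [0,0,0],"spin": 0},
    {"slide": [0,0,0],"spin": 0},
    {"slide": [0,0,0],"spin": 0},
    {"slide": [0,0,0],"spin": 0},
  ],
)

```text
time_s: 16.15
tcp_pos: [0.6617, -0.1069, 0.2379]
ee_rot: [[0.256, -0.967, 0.004], [-0.967, -0.256, 0.0], [0.001, -0.004, -1.0]]
wrist_force: [-0.3, -2.5, -4.4]
gripper_width: 0.12
```

```bash
python3 arc.py; python3 -c "
from station import sense,optics,r
import numpy as np
for i in range(4): optics.capture('top')
s=sense();print(s['tcp_pos'].round(4),s['joint_velocities'].round(2),s['gripper_width'])
r.finish_job()
s=sense();print(s['time_s'],s['tcp_pos'].round(4),s['gripper_width'],s['wrist_force'].round(1))
"; python3 arc.py
```

```text
16.15 rad 0.211 theta 0.796 lat 0.0006 F fx,z -1.0 [-0.3 -2.5 -4.4] [ 0.004  0.    -1.   ] 0.12
[ 0.6617 -0.1068  0.2379] [-0.06  0.06  0.06 -0.11 -0.   -0.  ] 0.12043026311394699
the job is handed in; nothing more can be done
the job is handed in; nothing more can be done
the job is handed in; nothing more can be done
```

The cover was free, not caught, so I never touched the lever. I tugged the handle up about 15 mm, well past the 7 mm play, and the load stayed steady at 6–7 N with no hard stop. I then raised the cover and handed the job in at about 16 s, still gripping the handle.

**Last checks:**
- **Opening:** the arm position puts the cover at about 0.80 rad (46°). The final scene picture agrees.
- **Stillness and grip:** the arm was not moving, about 4–5 N of the cover's weight hung on the wrist, and the gripper width of 0.12 shows the bar was between the fingers.
- **Bystanders:** they looked unmoved in the final scene picture. I did not measure their positions.

**What disagreed:**
- **First grasp missed:** the fingers shut just above the bar. The scene and wrist pictures showed the real fingertips about 27 mm above the reported TCP, so I went lower and the second grasp held. Before that I had pressed the shut fingers lightly on top of the bar to test this; the wrist force stayed under 2 N.
- **Tool tilt:** the tool leaned up to about 2° during the descent and came back upright as the cover rose.
- **Arc radius:** the measured radius of the lift grew from 207 to 211 mm instead of staying at 206.6 mm, so the opening angle is approximate. It is still well inside the 0.55–1.05 rad range.

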